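Pull the lock pin of the pulley jig and park it in the notch

ROBOT

A 7-joint arm with a two-finger parallel gripper is mounted at the origin on a cart in front of the work surface, level with it; the furniture and walls round the work are solid. World frame = base frame: x ahead of the robot, y to its left, z up, the work surface at z = 0. Lengths are in m, angles in rad, forces in N, time in s.
With the tool pointing down it reaches from about 0.425 to 0.925 m from the base axis. Payload 6.8 kg.
Tool frame: the origin (TCP) lies at the very end of the fingers, on their centre line; the grasp point (between the pads) lies 19 mm behind it (bot.grip_depth is the distance from the TCP to the grasp point, in m); z points along the fingers, y is the direction in which the jaws open and shut (so a half turn about z gives the same grasp; the last joint's range is limited). The gripper opens to 85 mm and grips with 20 to 120 N. Pads are 22 mm wide; open, the fingers measure 114 mm over their backs; the gripper's body (76 mm by 85 mm) begins 54 mm behind the grasp point. The pads swing forward as they close: fully open they stand 13 mm farther back than shut.
Start: joints at [-1.349, 0.477, 0.022, 1.555, -0.011, 1.109, -0.083], TCP at [0.219, 0.639, 0.231] pointing down, gripper open.
Joint ranges: [-2.96, 2.96], [-0.34, 2.1], [-1.41, 1.46], [0.24, 2.44], [-1.37, 4.51], [0.17, 1.92], [-2.96, 2.96]. Speed limits (rad/s): [2.39, 2.39, 3.14, 3.14, 3.14, 3.14, 3.14].

INTERFACE

Orientations are given as a unit quaternion [w, x, y, z].
In Python, from station import bot gives the robot as it stands.
- The arm moves only by the tool step_arm, never from a script. Its argument "increments" is a list of rows, each a list of 7 numbers: the shift along the world's x, y, z in m, then the turn, a rotation vector about the world's x, y, z in degrees, then the gripper command: -1 is fully open, 1 is shut, values between are in proportion. In form: [[dx, dy, dz, rx, ry, rz, fingers], ...]. A call has 1 to 10 rows; each row is the pose to reach, as a shift and turn from the pose commanded when the call began; what a row does not reach only later rows make up. A row lasts 1/12 s, in which the tool goes at most 41.7 mm and 7.16 degrees, less where a joint would pass 70% of its speed; a pose out of reach is approached as far as the arm can. A call with a gripper value outside its range is refused whole. The fingers move at their own pace and stop on an object; "force" is the grip in N (left out, the last holds). Time passes only in rows, so rows that repeat a pose let the fingers close. It gives the time, the measured TCP pose, the force and the opening at its end, in the units of the state.
- bot.get_obs(): the state, without advancing time (a new reading comes with each control period).
- bot.read_camera(name): name is "scene" or "top" or "wrist"; returns a dict with "color" (384x512x3 uint8, red, green, blue), "intrinsics" (3x3 intrinsics, pixels), "extrinsics" (4x4, takes a point from camera to world coordinates). Camera axes: x right, y up, looking along -z (the intrinsics and any distortion apply to the point x, -y, -z); pixel columns grow to the right and rows downward; lengths in m; the calibration is good to about 2 mm. The wrist camera is an equidistant fisheye: a pixel r from the principal point sees the ray r / f radians off the axis. A picture is of the moment at which its call begins. There is no depth.
- bot.hand_in(): hands the job in, once; it reports no verdict.
Trained networks look in the newest picture that a camera, given by its name, has taken for a name from the list of things; names that differ only in an ending like _2 or _b are one class to them, and where a whole thing is asked for, a point or a joint stands for the part that bears it (a point fixed in the world has none). Each returns a list of dicts, best first, with "conf" (0 to 1); they miss things now and then, are a little off and sometimes report something else, mostly with a low value. They report only what shows in the picture. A call takes as long as a camera call. They do not tell look-alikes from the thing itself.
- bot.recognise(thing, camera): "location" ([column, row] as shares, 0 to 1, of the picture: columns of its width, rows of its height, amid what is visible of it).
- bot.place_of(thing, camera): "location" ([column, row] as shares, 0 to 1, of the picture: columns of its width, rows of its height: a listed point, or the origin of a listed thing).
The state is a dict: "t": time; "q": joint angles; "joint_vel": joint speeds; "joint_torque": joint torques, N m; "eef_pos": TCP position; "tool_rot": TCP orientation; "contact_force": force on the tool from outside, world axes, zero at the start; "torque": the same for the moment, N m; "gripper_width": opening from 0.0 (shut) to 1.0 (fully open).
Only numpy, scipy, OpenCV 4.12 (cv2) and the standard library are available. Lean on these libraries where they do the work, as an engineer would, in place of code of your own. Each camera call takes 0.05 s, during which the arm holds its last target.

TASK

Unlock the clamp bar of the pulley jig: draw the pin with the red knob straight up out of its bore and hang it upright in the open notch of the ledge on the jig's side, its steel flange resting flat on the ledge, and let go. Leave the black-knobbed pin seated in the clamp bar.

Things in the scene. Friction and masses are not known exactly. Their poses are not given: they have to be found in the camera images.
- lock_pin_knob (a point): Middle of the red plastic knob of the lock pin, a loose upright pin of about 140 g: knob 24 mm in diameter, 44 mm tall (22 mm above and below this point); under it a round steel flange, diameter 36 mm, 6 mm thick (underside 28 mm below this point); under that a shank, diameter 14 mm, 40 mm long (tip 68 mm below this point). z is the pin's axis, up.
- pivot_pin_knob (a point): Middle of the black plastic knob of the pivot pin: same shape and size as the lock pin, standing in the bore at the other end of the clamp bar. It stays there.
- jig: Fixed blue and grey jig; origin on the counter under the middle of its clamp bar; x away from the notch, y along the bar, z up. Base plate 165 x 230 x 14 mm. Bar top 62 mm up; 17 mm bores at y = +75 and -75 mm hold the two pins (either way round), flanges on the bar, not latched: a straight pull of 40 mm frees a pin. A black pulley lies under the bar. A tall drawer cabinet stands behind.
- notch (a point): Parking place in the notch of the jig's blue ledge (on the side toward the robot), level with the ledge's top, 62 mm above the counter; axes as the jig's. The notch is a slot 22 mm wide, open above, below and at its mouth: closed end 17 mm off in +x, mouth 26 mm off in -x. Ledge 62 mm wide, 10 mm thick, top 48 mm above the base plate: a shank lowered here hangs by its flange.
Mind the look-alikes: they are no part of the job. Leave any orange, purple or yellow look-alike of the part that bears lock_pin_knob alone.

How it is judged:
By the outcome, as a careful person would: the job done as asked, in the order asked, and still so for the second after the job is handed in, with the robot touching nothing.
It also fails if it takes over 38 s, if anything falls off the work surface, if the arm or the gripper's body presses on something with over 40 N, if the wrist force passes 120 N, or if a joint passes its speed limit or range.

## Working session

There is one attempt and no reset: what is moved stays moved. The work goes in short steps, Python scripts to look and compute and a tool call to move; the robot and the scene stay as the last step left them, time stands still between calls to the robot, and variables do not carry over. Pictures are saved under pics/ and viewed, and the job is handed in when it is done.

Besides the shell and the picture viewer there is one more tool, called after ">>>" by a JSON object that holds its "name" and its "arguments", one argument or row to a line. step_arm: Moves the arm, as the interface text tells. Its arguments: {"type":"object","properties":{"increments":{"type":"array","items":{"type":"array","items":{"type":"number"}}},"force":{"type":"number"}},"required":["increments"]}

```bash
mkdir -p pics; cat > h.py <<'E'
import numpy as np, cv2
from station import bot
def save(c,n):
    r=bot.read_camera(c); cv2.imwrite(f'pics/{n}.png',r['color'][:,:,::-1]); return r
E
python3 - <<'E'
from h import *
import pickle
o=bot.get_obs(); print({k:np.round(v,4) for k,v in o.items()})
d={}
for c in ['scene','top','wrist']:
    d[c]=save(c,c+'0')
    print(c,d[c]['intrinsics'].tolist(),np.round(d[c]['extrinsics'],3).tolist(), [k for k in d[c]])
    for t in ['lock_pin_knob','pivot_pin_knob','jig','notch']:
        print(t,[(round(x['conf'],2),np.round(np.array(x['location'])*[512,384],1).tolist()) for x in bot.place_of(t,c)][:5])
pickle.dump(d,open('d0.pkl','wb'))
a=np.hstack([d['scene']['color'],d['top']['color']])
E
```

```text
{'t': np.float64(0.0), 'q': array([-1.3491,  0.4778,  0.0224,  1.5564, -0.0115,  1.1093, -0.0831]), 'joint_vel': array([ 0.0005,  0.0005,  0.0016,  0.0003,  0.0001,  0.0003, -0.0009]), 'joint_torque': array([ 1.40000e-03, -5.96474e+01,  1.60890e+00, -2.81189e+01,
        1.25000e-02,  9.30000e-03, -0.00000e+00]), 'eef_pos': array([0.2184, 0.6381, 0.2303]), 'tool_rot': array([-1.000e-04,  1.641e-01,  9.864e-01, -9.000e-04]), 'contact_force': array([-0.224 ,  0.2485,  0.7364]), 'torque': array([-0.0127, -0.0604, -0.0424]), 'gripper_width': np.float64(0.9956)}
scene [[482.3930397479544, 0.0, 249.98747504203203], [0.0, 482.3930397479544, 190.11860982547466], [0.0, 0.0, 1.0]] [[0.875, 0.327, -0.358, 0.166], [-0.485, 0.615, -0.622, -0.42], [0.017, 0.718, 0.696, 0.764], [0.0, 0.0, 0.0, 1.0]] ['color', 'intrinsics', 'extrinsics']
lock_pin_knob [(0.89, [232.1, 160.5]), (0.8, [253.7, 269.1]), (0.58, [207.5, 141.2]), (0.58, [297.7, 263.1]), (0.54, [236.9, 123.6])]
pivot_pin_knob [(0.89, [254.8, 206.6])]
jig [(0.7, [245.6, 212.2]), (0.26, [231.2, 159.9])]
notch [(0.55, [205.6, 199.8])]
top [[410
[... 153 characters left out ...]
-0.021, 0.19], [-0.001, 0.206, 0.979, 0.948], [0.0, 0.0, 0.0, 1.0]] ['color', 'intrinsics', 'extrinsics']
lock_pin_knob [(0.74, [344.9, 203.4]), (0.66, [163.7, 182.0]), (0.62, [217.6, 181.2]), (0.58, [164.1, 141.5]), (0.57, [332.6, 243.9])]
pivot_pin_knob [(0.59, [284.9, 201.2])]
jig [(0.79, [254.6, 201.4])]
notch [(0.93, [239.8, 230.1])]
wrist [[297.3186396354542, 0.0, 256.1882178616113], [0.0, 297.3186396354542, 189.07362666053905], [0.0, 0.0, 1.0]] [[0.325, -0.896, -0.303, 0.14], [0.946, 0.308, 0.104, 0.665], [0.0, -0.321, 0.947, 0.376], [0.0, 0.0, 0.0, 1.0]] ['color', 'intrinsics', 'extrinsics']
lock_pin_knob [(0.72, [20.8, 349.7])]
pivot_pin_knob []
jig [(0.56, [112.3, 352.7])]
notch []
```

View pics/scene0.png

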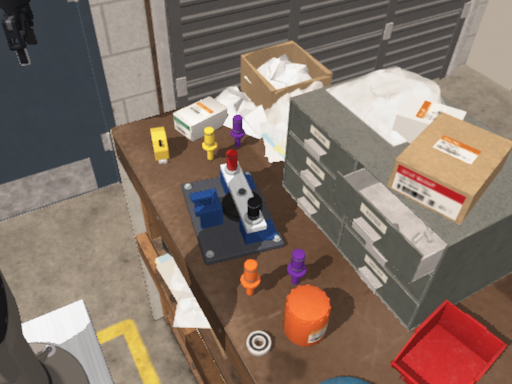

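View pics/top0.png

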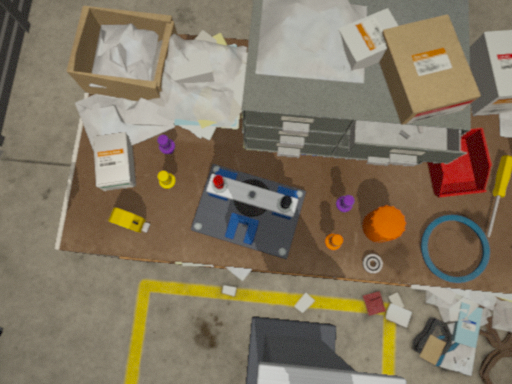

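```bash
cat >> h.py <<'E'
def ray(r,px):
    K=r['intrinsics'];E=r['extrinsics']
    v=np.array([(px[0]-K[0,2])/K[0,0],-(px[1]-K[1,2])/K[1,1],-1.]); return E[:3,3],E[:3,:3]@v
def atz(r,px,z):
    o,v=ray(r,px); return o+v*(z-o[2])/v[2]
def tri(r1,p1,r2,p2):
    o1,v1=ray(r1,p1);o2,v2=ray(r2,p2);v1=v1/np.linalg.norm(v1);v2=v2/np.linalg.norm(v2)
    s=np.linalg.lstsq(np.c_[v1,-v2],o2-o1,rcond=None)[0]
    a=o1+s[0]*v1;b=o2+s[1]*v2; return (a+b)/2,np.linalg.norm(a-b)
def proj(r,P):
    K=r['intrinsics'];E=r['extrinsics'];c=E[:3,:3].T@(np.array(P)-E[:3,3])
    return np.array([K[0,2]+K[0,0]*c[0]/-c[2],K[1,2]+K[1,1]*-c[1]/-c[2]])
E
python3 - <<'E'
from h import *
import pickle
d=pickle.load(open('d0.pkl','rb'))
s,t=d['scene'],d['top']
for p in [(232.1,160.5),(253.7,269.1),(207.5,141.2),(297.7,263.1),(236.9,123.6),(254.8,206.6)]:print('s',p,atz(s,p,.090).round(3))
for p in [(344.9,203.4),(163.7,182),(217.6,181.2),(164.1,141.5),(332.6,243.9),(284.9,201.2)]:print('t',p,atz(t,p,.090).round(3))
print('notch',tri(s,(205.6,199.8),t,(239.8,230.1)),atz(s,(205.6,199.8),.062),atz(t,(239.8,230.1),.062))
print('jig',atz(s,(245.6,212.2),0),atz(t,(254.6,201.4),0))
E
```

```text
s (232.1, 160.5) [0.523 0.28  0.09 ]
s (253.7, 269.1) [0.424 0.009 0.09 ]
s (207.5, 141.2) [0.505 0.365 0.09 ]
s (297.7, 263.1) [ 0.498 -0.016  0.09 ]
s (236.9, 123.6) [0.594 0.392 0.09 ]
s (254.8, 206.6) [0.499 0.138 0.09 ]
t (344.9, 203.4) [0.502 0.01  0.09 ]
t (163.7, 182) [0.512 0.399 0.09 ]
t (217.6, 181.2) [0.525 0.284 0.09 ]
t (164.1, 141.5) [0.602 0.411 0.09 ]
t (332.6, 243.9) [0.414 0.031 0.09 ]
t (284.9, 201.2) [0.495 0.137 0.09 ]
notch (array([0.43056111, 0.22617223, 0.06184837]), np.float64(0.00648179843571177)) [0.43369742 0.22534515 0.062     ] [0.42743071 0.22711134 0.062     ]
jig [0.51766287 0.20726129 0.        ] [0.50453179 0.20182749 0.        ]
```

The red lock pin is at px (232,160) in scene and (218,181) in top. The black pin is at (255,207) and (285,201), and the blue notch is at (206,200) and (240,230). The pins come out 147 mm apart against an expected 150 mm, and the notch height agrees. The jig yaw is about -10.5°. I'll move to hover above the red pin.

>>> {"name": "step_arm", "arguments": {
  "increments": [
    [0.02,-0.03,0.01,0,0,1,-1],
    [0.05,-0.06,0.02,0,0,2,-1],
    [0.07,-0.09,0.03,0,0,3,-1],
    [0.1,-0.12,0.03,0,0,4,-1],
    [0.12,-0.15,0.03,0,0,5,-1],
    [0.14,-0.18,0.03,0,0,6,-1],
    [0.17,-0.21,0.03,0,0,7,-1],
    [0.19,-0.24,0.03,0,0,8,-1],
    [0.21,-0.27,0.03,0,0,8.5,-1],
    [0.23,-0.3,0.03,0,0,8.5,-1]
  ],
  "force": 40
}}

```text
t: 1.58
eef_pos: [0.4495, 0.3369, 0.2616]
tool_rot: [0.0, 0.091, 0.996, 0.0]
contact_force: [1.0, 0.5, -0.1]
gripper_width: 1.004
```

>>> {"name": "step_arm", "arguments": {
  "increments": [
    [0.02,-0.02,0,0,0,0,-1],
    [0.04,-0.04,0,0,0,0,-1],
    [0.06,-0.055,0,0,0,0,-1],
    [0.06,-0.055,0,0,0,0,-1],
    [0.06,-0.055,0,0,0,0,-1],
    [0.06,-0.055,0,0,0,0,-1]
  ]
}}

```text
t: 2.08
eef_pos: [0.5081, 0.2843, 0.2612]
tool_rot: [-0.0, 0.09, 0.996, 0.0]
contact_force: [-0.9, 0.2, -0.6]
gripper_width: 0.996
```

```bash
python3 - <<'E'
from h import *
import pickle
o=bot.get_obs(); print({k:np.round(v,4) for k,v in o.items()})
d={}
for c in ['wrist']:
    d[c]=save(c,c+'1')
    print(np.round(d[c]['extrinsics'],3).tolist())
    for t in ['lock_pin_knob','pivot_pin_knob','jig','notch']:
        print(t,[(round(x['conf'],2),np.round(np.array(x['location'])*[512,384],1).tolist()) for x in bot.place_of(t,c)][:5])
pickle.dump(d,open('d1.pkl','wb'))
E
```

```text
{'t': np.float64(2.0833), 'q': array([-0.7503,  0.2971,  0.1664,  1.7586, -0.0555,  1.0905,  0.8245]), 'joint_vel': array([-0.0168, -0.0027, -0.0145,  0.0047,  0.0009, -0.0016,  0.0003]), 'joint_torque': array([ 1.37830e+00, -4.71265e+01,  3.27720e+00, -2.79468e+01,
        1.24100e-01, -8.10000e-03,  1.39000e-02]), 'eef_pos': array([0.5081, 0.2843, 0.2612]), 'tool_rot': array([-3.000e-04,  9.040e-02,  9.959e-01,  2.000e-04]), 'contact_force': array([-0.8562,  0.1854, -0.5528]), 'torque': array([0.0679, 0.0526, 0.0196]), 'gripper_width': np.float64(0.9963)}
[[0.182, -0.932, -0.315, 0.426], [0.983, 0.172, 0.057, 0.298], [0.001, -0.32, 0.947, 0.406], [0.0, 0.0, 0.0, 1.0]]
lock_pin_knob [(0.94, [257.3, 182.2]), (0.87, [352.8, 161.0]), (0.83, [370.0, 219.9]), (0.82, [59.4, 202.5])]
pivot_pin_knob [(0.6, [126.4, 180.5])]
jig [(0.8, [204.7, 160.5])]
notch [(0.75, [196.4, 110.3])]
```

View pics/wrist1.png

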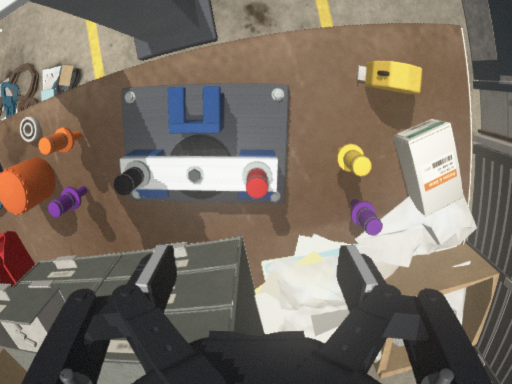

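The wrist view shows the red knob at (257,183), the black knob at (128,180), the blue notch slot around (195,105), and the cabinet corner at about (240,240).

```bash
cat >> h.py <<'E'
def fatz(r,px,z):
    K=r['intrinsics'];E=r['extrinsics']
    d=np.array([px[0]-K[0,2],px[1]-K[1,2]])/K[0,0];th=np.linalg.norm(d);u=d/max(th,1e-9)
    c=np.array([u[0]*np.sin(th),-u[1]*np.sin(th),-np.cos(th)]);v=E[:3,:3]@c;o=E[:3,3]
    return o+v*(z-o[2])/v[2]
E
python3 - <<'E'
from h import *
import pickle
w=pickle.load(open('d1.pkl','rb'))['wrist'];d=pickle.load(open('d0.pkl','rb'))
im=w['color'];c=cv2.resize(im[70:250,110:310],None,fx=4,fy=4,interpolation=cv2.INTER_CUBIC)
cv2.imwrite('pics/w1z.png',cv2.resize(c,(800,720))[:600,:,::-1])
for n,p,z in [('red',(257.3,182.2),.09),('blk',(126.4,180.5),.09),('notch',(196.4,110.3),.062),('jig',(204.7,160.5),0)]:print(n,fatz(w,p,z).round(4))
for z in (0,.15,.3): print('cab top-cam corner (243,155)',z,atz(d['top'],(246,112),z).round(3))
print('cab base scene',[atz(d['scene'],p,0).round(3) for p in [(284,183),(408,318)]])
for z in (.2,.25,.3): print('cab top corner scene (290,97)',z,atz(d['scene'],(290,97),z).round(3))
print('wrist cab near edge (242,237) z0/.25',[fatz(w,(242,237),z).round(3) for z in(.0,.2,.25)])
# red top: segmentation
hsv=cv2.cvtColor(im,cv2.COLOR_RGB2HSV)
m=((hsv[...,0]<6)|(hsv[...,0]>174))&(hsv[...,1]>150)&(hsv[...,2]>90);m[:150]=0;m[220:]=0;m[:,:220]=0;m[:,300:]=0
ys,xs=np.nonzero(m);print(xs.min(),xs.max(),ys.min(),ys.max(),xs.mean(),ys.mean(),fatz(w,(xs.mean(),ys.mean()),.09))
E
```

```text
red [0.5233 0.282  0.09  ]
blk [0.4925 0.1298 0.09  ]
notch [0.4329 0.2269 0.062 ]
jig [0.5058 0.2101 0.    ]
cab top-cam corner (243,155) 0 [0.725 0.244 0.   ]
cab top-cam corner (243,155) 0.15 [0.663 0.235 0.15 ]
cab top-cam corner (243,155) 0.3 [0.601 0.227 0.3  ]
cab base scene [array([0.64 , 0.247, 0.   ]), array([ 0.65 , -0.159,  0.   ])]
cab top corner scene (290,97) 0.2 [0.667 0.291 0.2  ]
cab top corner scene (290,97) 0.25 [0.623 0.228 0.25 ]
cab top corner scene (290,97) 0.3 [0.578 0.165 0.3  ]
wrist cab near edge (242,237) z0/.25 [array([0.634, 0.238, 0.   ]), array([0.531, 0.268, 0.2  ]), array([0.506, 0.275, 0.25 ])]
247 266 177 197 256.521875 187.10625 [0.52882868 0.28013779 0.09      ]
```

View pics/w1z.png

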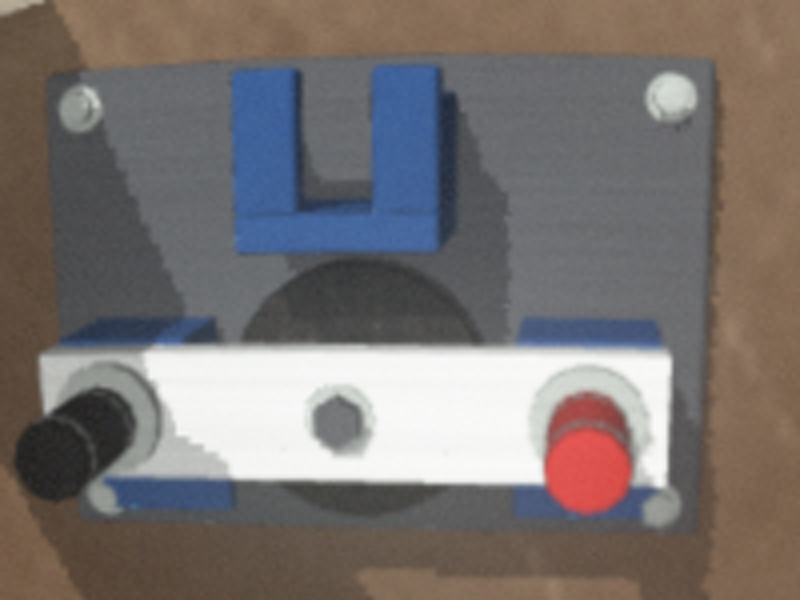

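```bash
python3 - <<'E'
from h import *
import pickle
w=pickle.load(open('d1.pkl','rb'))['wrist']
f=lambda x,y,z:fatz(w,(110+x/4-.4,70+y/4-.4),z).round(4)
for n,x,y,z in [('flangeR',590,412,.068),('knobtopR',588,470,.112),('flangeB',110,410,.068),('bolt',340,420,.066),
 ('mouthL',300,68,.062),('mouthR',373,66,.062),('endL',300,212,.062),('endR',373,204,.062),('outL',233,70,.062),('outR',440,66,.062),('farL',237,250,.062),('farR',440,250,.062)]:
  print(n,f(x,y,z))
E
```

```text
flangeR [0.5184 0.2828 0.068 ]
knobtopR [0.5217 0.2815 0.112 ]
flangeB [0.4895 0.1363 0.068 ]
bolt [0.5074 0.2082 0.066 ]
mouthL [0.4024 0.219  0.062 ]
mouthR [0.4068 0.2402 0.062 ]
endL [0.444  0.2099 0.062 ]
endR [0.4463 0.2319 0.062 ]
outL [0.3981 0.1991 0.062 ]
outR [0.4109 0.2591 0.062 ]
farL [0.4508 0.1882 0.062 ]
farR [0.4636 0.2484 0.062 ]
```

>>> {"name": "step_arm", "arguments": {
  "increments": [
    [0.0135,-0.0015,-0.02,0,0,-0.8,-1],
    [0.0135,-0.0015,-0.05,0,0,-0.8,-1],
    [0.0135,-0.0015,-0.08,0,0,-0.8,-1],
    [0.0135,-0.0015,-0.11,0,0,-0.8,-1],
    [0.0135,-0.0015,-0.135,0,0,-0.8,-1],
    [0.0135,-0.0015,-0.155,0,0,-0.8,-1],
    [0.0135,-0.0015,-0.17,0,0,-0.8,-1],
    [0.0135,-0.0015,-0.18,0,0,-0.8,-1],
    [0.0135,-0.0015,-0.186,0,0,-0.8,-1],
    [0.0135,-0.0015,-0.186,0,0,-0.8,-1]
  ]
}}

```text
t: 3.17
eef_pos: [0.5215, 0.2822, 0.0744]
tool_rot: [-0.001, 0.097, 0.995, -0.0]
contact_force: [-0.5, -0.3, 1.1]
gripper_width: 1.003
```

```bash
python3 - <<'E'
from h import *
o=bot.get_obs(); print(o['eef_pos'],o['contact_force'])
save('wrist','w2');save('scene','s2')
E
```

```text
[0.52147612 0.28217891 0.07444093] [-0.49302341 -0.32228603  1.07368049]
```

View pics/w2.png

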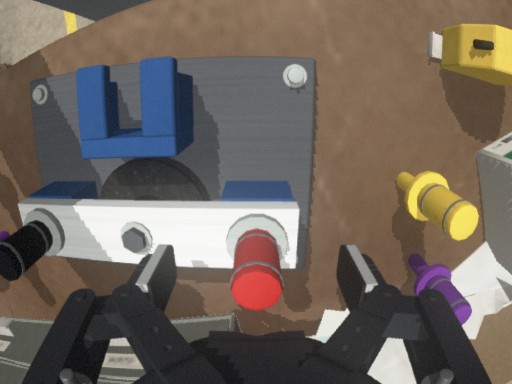

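View pics/s2.png

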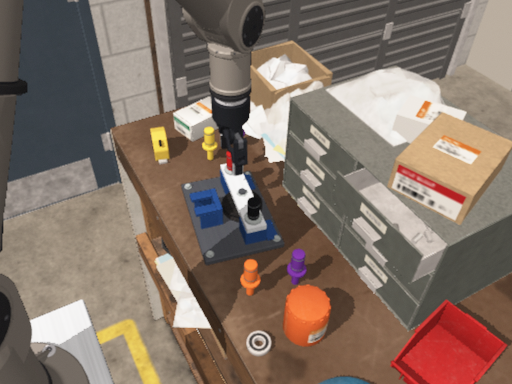

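The knob sits between the open pads, at column 257 with the pads at 155 and 357. I'll measure the x offset from this view.

```bash
python3 - <<'E'
from h import *
r=bot.read_camera('wrist')
print(np.round(r['extrinsics'],4).tolist())
print('top',fatz(r,(257,287),.112),'flange',fatz(r,(257,239),.068))
b=fatz(r,(40,231),.068); print('blk flange',b)
for n,p in [('mL',(110,67)),('mR',(141,60)),('eL',(110,136)),('eR',(145,128))]: print(n,fatz(r,p,.062))
E
```

```text
[[0.1955, -0.9286, -0.3153, 0.4405], [0.9807, 0.1856, 0.0616, 0.2979], [0.0013, -0.3213, 0.947, 0.2207], [0.0, 0.0, 0.0, 1.0]]
top [0.52270476 0.28201567 0.112     ] flange [0.52144527 0.28242997 0.068     ]
blk flange [0.49206665 0.1311421  0.068     ]
mL [0.40583845 0.22091569 0.062     ]
mR [0.40799582 0.24043723 0.062     ]
eL [0.44463887 0.21048978 0.062     ]
eR [0.44579336 0.23368296 0.062     ]
```

The x offset is within 1 mm, so I'll close the gripper.

>>> {"name": "step_arm", "arguments": {
  "increments": [
    [0,0,0,0,0,0,1],
    [0,0,0,0,0,0,1],
    [0,0,0,0,0,0,1],
    [0,0,0,0,0,0,1],
    [0,0,0,0,0,0,1],
    [0,0,0,0,0,0,1],
    [0,0,0,0,0,0,1],
    [0,0,0,0,0,0,1],
    [0,0,0,0,0,0,1],
    [0,0,0,0,0,0,1]
  ],
  "force": 50
}}

```text
t: 4.15
eef_pos: [0.5223, 0.2822, 0.0757]
tool_rot: [0.0, 0.098, 0.995, 0.0]
contact_force: [-1.6, 0.1, 5.4]
gripper_width: 0.266
```

>>> {"name": "step_arm", "arguments": {
  "increments": [
    [0,0,0.003,0,0,0,1],
    [0,0,0.01,0,0,0,1],
    [0,0,0.02,0,0,0,1],
    [0,0,0.03,0,0,0,1],
    [0,0,0.04,0,0,0,1],
    [0,0,0.055,0,0,0,1],
    [0,0,0.07,0,0,0,1],
    [0,0,0.075,0,0,0,1],
    [0,0,0.075,0,0,0,1]
  ]
}}

```text
t: 4.9
eef_pos: [0.5232, 0.2827, 0.1525]
tool_rot: [0.001, 0.098, 0.995, 0.001]
contact_force: [-0.1, 0.4, -1.6]
gripper_width: 0.267
```

```bash
python3 - <<'E'
from h import *
o=bot.get_obs(); print(o['eef_pos'],o['contact_force'],o['gripper_width'])
save('wrist','w3');save('scene','s3')
E
python3 -c "
import cv2;a=cv2.imread('pics/s3.png')[110:260,160:310];cv2.imwrite('pics/s3z.png',cv2.resize(a,(600,600),interpolation=cv2.INTER_CUBIC))"
```

```text
[0.52320811 0.28274457 0.1524516 ] [-0.05520537  0.38569216 -1.63515946] 0.2674867554334668
```

View pics/w3.png

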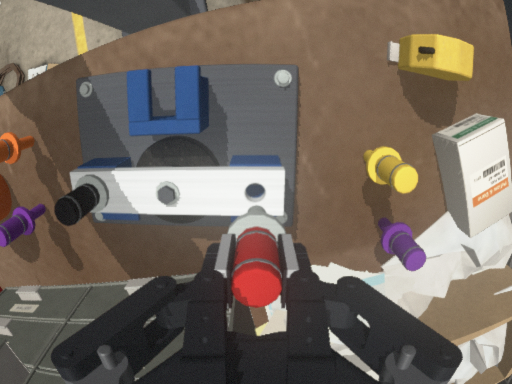

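View pics/s3z.png

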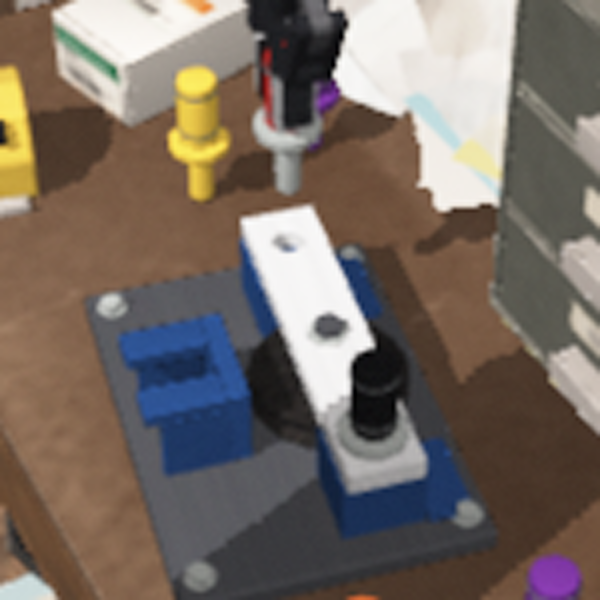

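The pin is free and upright: the bore is empty at (256,190) in wrist, and the black pin is still seated. Next I'll measure the notch relative to the bore in this picture.

```bash
python3 - <<'E'
from h import *
r=bot.read_camera('wrist')
im=r['color'];cv2.imwrite('pics/w3z.png',cv2.resize(im[55:205,60:310],(800,480),interpolation=cv2.INTER_CUBIC)[:,:,::-1])
print([ (x['conf'],np.array(x['location'])*[512,384],fatz(r,np.array(x['location'])*[512,384],.062)) for x in bot.place_of('notch','wrist')])
print('bore',fatz(r,(256,190.5),.062))
E
```

```text
[(0.89, array([161.1776, 104.6016]), array([0.43253998, 0.22167206, 0.062     ]))]
bore [0.51856259 0.28184097 0.062     ]
```

View pics/w3z.png

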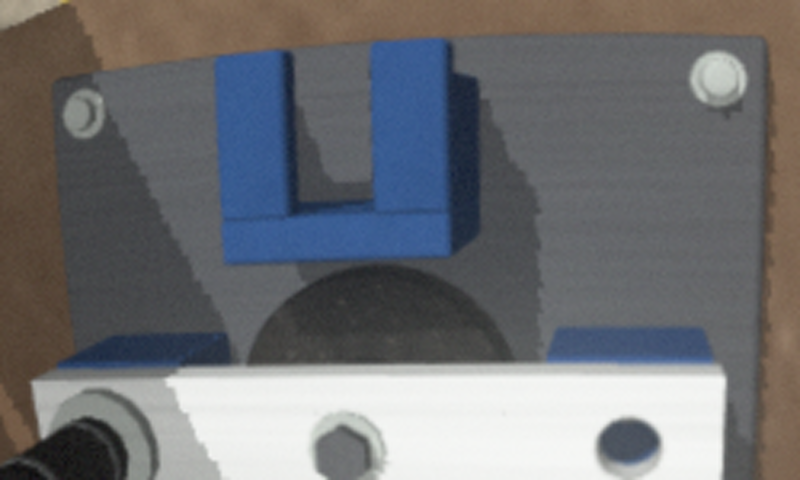

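```bash
python3 - <<'E'
from h import *
r=bot.read_camera('wrist')
f=lambda x,y,z=.062:fatz(r,(60+x/3.2-.35,55+y/3.2-.35),z)
mL,mR,eL,eR,b=f(292,52),f(371,42),f(293,213),f(373,210),f(629,446)
outL=f(217,60),f(449,40)
print(mL,mR,eL,eR,'bore',b)
for p in (mL,mR,eL,eR): print((p-b).round(4))
e=(eL+eR)/2;m=(mL+mR)/2;u=(e-m)/np.linalg.norm(e-m);print(np.degrees(np.arctan2(u[1],u[0])),np.linalg.norm(e-m))
print('notch-bore',e-.017*u-b,m+.026*u-b, 'width outer mid',(outL[0]+outL[1])/2)
E
```

```text
[0.40298566 0.21924563 0.062     ] [0.40622749 0.23975813 0.062     ] [0.44297426 0.20981702 0.062     ] [0.44740033 0.23077808 0.062     ] bore [0.52079981 0.28110003 0.062     ]
[-0.1178 -0.0619  0.    ]
[-0.1146 -0.0413  0.    ]
[-0.0778 -0.0713  0.    ]
[-0.0734 -0.0503  0.    ]
-12.77934738923891 0.04161147055927922
notch-bore [-0.09219141 -0.05704213  0.        ] [-0.09083727 -0.05734927  0.        ] width outer mid [0.40482259 0.22880087 0.062     ]
```

>>> {"name": "step_arm", "arguments": {
  "increments": [
    [-0.01,-0.006,0,0,0,0,1],
    [-0.025,-0.016,0,0,0,0,1],
    [-0.045,-0.028,0,0,0,0,1],
    [-0.065,-0.041,0,0,0,0,1],
    [-0.08,-0.05,0,0,0,0,1],
    [-0.09,-0.056,0,0,0,0,1],
    [-0.0915,-0.057,0,0,0,0,1],
    [-0.0915,-0.057,0,0,0,0,1],
    [-0.0915,-0.057,0,0,0,0,1]
  ]
}}

```text
t: 5.9
eef_pos: [0.4313, 0.2257, 0.1503]
tool_rot: [0.0, 0.098, 0.995, 0.0]
contact_force: [-0.3, -0.1, -1.9]
gripper_width: 0.266
```

>>> {"name": "step_arm", "arguments": {
  "increments": [
    [0,0,-0.006,0,0,0,1],
    [0,0,-0.014,0,0,0,1],
    [0,0,-0.022,0,0,0,1],
    [0,0,-0.027,0,0,0,1],
    [0,0,-0.03,0,0,0,1],
    [0,0,-0.03,0,0,0,1],
    [0,0,-0.03,0,0,0,1]
  ]
}}

```text
t: 6.48
eef_pos: [0.4306, 0.2251, 0.12]
tool_rot: [-0.0, 0.098, 0.995, -0.0]
contact_force: [-0.3, -0.5, -2.1]
gripper_width: 0.272
```

```bash
python3 - <<'E'
from h import *
o=bot.get_obs(); print(o['eef_pos'],o['contact_force'],o['gripper_width'])
a=save('wrist','w4');b=save('scene','s4');c=save('top','t4')
f=lambda i,y,x,h,w:cv2.resize(i['color'][y:y+h,x:x+w,::-1],(400,400),interpolation=cv2.INTER_CUBIC)
cv2.imwrite('pics/z4.png',np.hstack([f(a,130,170,170,170),f(b,130,170,110,110)]))
E
```

```text
[0.43058576 0.22505465 0.12003784] [-0.28383725 -0.50987718 -2.07248669] 0.2724421357202519
```

View pics/z4.png

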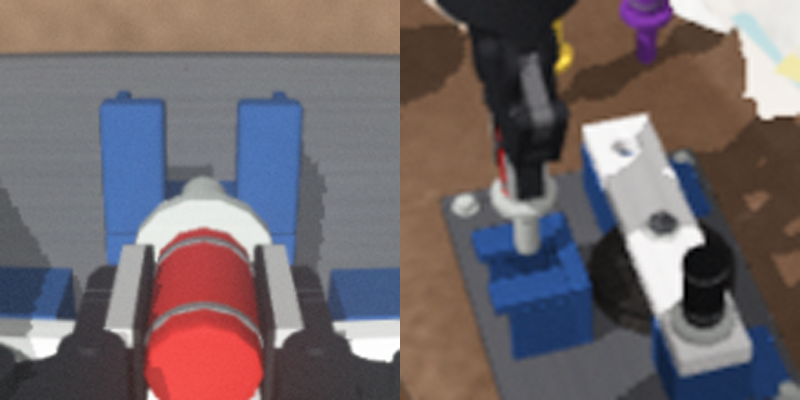

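View pics/w4.png

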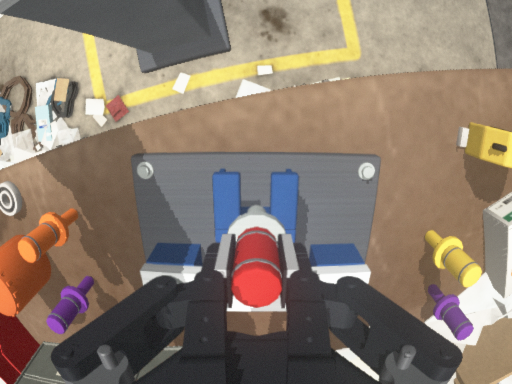

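The shank is centred over the slot in wrist (tip at 205, slot edges at 165 and 238 in the zoom). I'll lower it.

>>> {"name": "step_arm", "arguments": {
  "increments": [
    [0,0,-0.005,0,0,0,1],
    [0,0,-0.01,0,0,0,1],
    [0,0,-0.016,0,0,0,1],
    [0,0,-0.022,0,0,0,1],
    [0,0,-0.028,0,0,0,1],
    [0,0,-0.034,0,0,0,1],
    [0,0,-0.039,0,0,0,1],
    [0,0,-0.042,0,0,0,1],
    [0,0,-0.042,0,0,0,1],
    [0,0,-0.042,0,0,0,1]
  ]
}}

```text
t: 7.47
eef_pos: [0.4306, 0.2251, 0.0781]
tool_rot: [-0.0, 0.098, 0.995, -0.0]
contact_force: [-0.3, 0.8, -2.0]
gripper_width: 0.269
```

>>> {"name": "step_arm", "arguments": {
  "increments": [
    [0,0,-0.001,0,0,0,1],
    [0,0,-0.0015,0,0,0,1],
    [0,0,-0.002,0,0,0,1],
    [0,0,-0.0025,0,0,0,1],
    [0,0,-0.003,0,0,0,1],
    [0,0,-0.003,0,0,0,1]
  ]
}}

```text
t: 7.97
eef_pos: [0.4307, 0.2252, 0.0756]
tool_rot: [0.0, 0.098, 0.995, 0.0]
contact_force: [-0.8, -0.4, 2.6]
gripper_width: 0.267
```

```bash
python3 - <<'E'
from h import *
o=bot.get_obs(); print(o['eef_pos'],o['contact_force'],o['gripper_width'])
a=save('wrist','w5');b=save('scene','s5')
f=lambda i,y,x,h,w:cv2.resize(i['color'][y:y+h,x:x+w,::-1],(400,400),interpolation=cv2.INTER_CUBIC)
cv2.imwrite('pics/z5.png',np.hstack([f(a,130,170,170,170),f(b,140,170,90,90)]))
E
```

```text
[0.43071342 0.2252039  0.07563566] [-0.83698206 -0.40238655  2.58053178] 0.26686270598126693
```

View pics/z5.png

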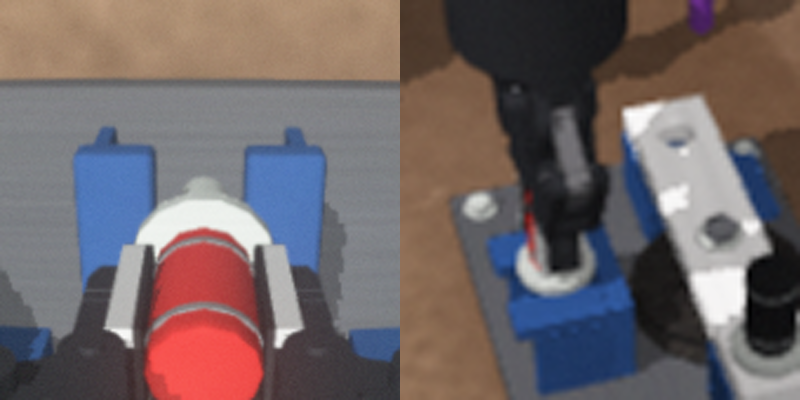

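The pin is resting on the ledge: the force went from -2 to +2.6 N at the same TCP height as in the bar. I'll open the gripper and retreat.

>>> {"name": "step_arm", "arguments": {
  "increments": [
    [0,0,0,0,0,0,0.3],
    [0,0,0,0,0,0,0.2],
    [0,0,0,0,0,0,0],
    [0,0,0,0,0,0,-0.3],
    [0,0,0,0,0,0,-0.6],
    [0,0,0,0,0,0,-1],
    [0,0,0,0,0,0,-1],
    [0,0,0,0,0,0,-1]
  ]
}}

```text
t: 8.73
eef_pos: [0.4306, 0.2251, 0.0753]
tool_rot: [-0.0, 0.098, 0.995, 0.0]
contact_force: [-0.7, 0.1, -0.4]
gripper_width: 1.001
```

>>> {"name": "step_arm", "arguments": {
  "increments": [
    [0,0,0.01,0,0,0,-1],
    [0,0,0.03,0,0,0,-1],
    [0,0,0.06,0,0,0,-1],
    [0,0,0.09,0,0,0,-1],
    [0,0,0.12,0,0,0,-1],
    [0,0,0.15,0,0,0,-1],
    [0,0,0.18,0,0,0,-1],
    [0,0,0.18,0,0,0,-1],
    [0,0,0.18,0,0,0,-1]
  ]
}}

```text
t: 9.48
eef_pos: [0.4315, 0.2257, 0.2577]
tool_rot: [0.002, 0.098, 0.995, 0.002]
contact_force: [0.2, -0.1, -0.9]
gripper_width: 1.0
```

```bash
python3 - <<'E'
from h import *
o=bot.get_obs(); print(o['t'],o['eef_pos'],o['contact_force'],o['gripper_width'])
a=save('wrist','w6');b=save('scene','s6')
f=lambda i,y,x,h,w:cv2.resize(i['color'][y:y+h,x:x+w,::-1],(400,400),interpolation=cv2.INTER_CUBIC)
cv2.imwrite('pics/z6.png',np.hstack([f(a,100,150,200,200),f(b,140,170,120,120)]))
E
```

```text
9.4833 [0.43150263 0.2256868  0.25766679] [ 0.24838553 -0.07076267 -0.93943168] 0.9997366403556274
```

View pics/z6.png

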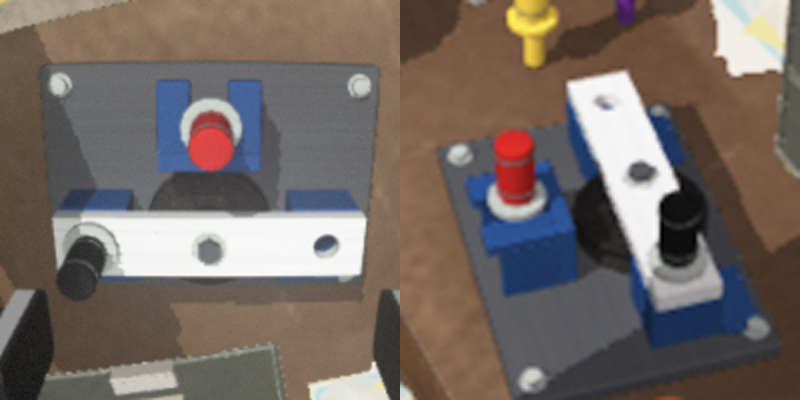

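The red pin hangs upright in the notch with its flange flat on the ledge, and the black pin is still seated.

```bash
python3 -c "
from station import bot
print(bot.hand_in())"
```

```text
the job is handed in; nothing more can be done
None
```

The red-knobbed lock pin is out of the clamp bar and hanging upright in the ledge notch. I let go, backed the gripper off, and handed the job in at about 9.5 s of the 38 s allowed.

- **Pull and placing:** I gripped the knob, pulled straight up about 75 mm, carried the pin over the notch and lowered it. It touched down at a tool height of 75.6 mm, the same height as when it sat in the bar, with about 2.6 N of contact force.
- **Last pictures:** After the gripper cleared, the scene and wrist views showed the flange flat on the ledge and the bar's bore empty. The black pin was still seated and the look-alikes in view looked undisturbed. The force reading was near zero.
- **Disagreements:** The position estimates from the different cameras differed by up to 7 mm. I placed the pin using the offset between notch and bore measured in a single wrist picture, and no check failed.

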